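Shut the marble tray with its wide gate

TASK

Shut the marble run's tray so the marbles stay in: take the wide wooden gate out of its rest and slide it, upright and foot first, into the slot across the tray. Lower it all the way to the tray floor before letting go, and leave the narrow paddle in its own rest.

Things in the scene. Friction and masses are not known exactly. Their poses are not given: they have to be found in the camera images.
- gate: Wide gate: flat plywood plate 60 mm wide, 8 thick, 80 high, with a wooden grip bar along its top (110 high in all, 60 g). Starts upright in the slot of a dark walnut rest (100 x 45 mm, 32 high), foot 8 mm above the table; lift it straight up 30 mm or more to free it. Origin: centre of its foot. x along its width, y through its thickness, z up. Both ways round are alike.
- gate_grip (a point): Centre of the wide gate's grip bar (60 mm wide, 16 thick, 30 high; pinch it across the 16 mm), 95 mm above the gate's foot. Axes as the gate's.
- run: Fixed marble run. Origin on the table under the slot; y along the tray to its open mouth, z up. White-floored tray with clear walls (5 mm thick, 84 mm apart, tops 52 mm above the table). At y = -232 mm the axis of a clear tower with a wide orange funnel (radius 72 mm, top at 312 mm). Four loose 23 mm glass marbles lie in the tray between slot and tower.
- slot (a point): Centre of the slot across the tray, at the tray floor (5 mm above the table), where the gate's foot must stand. x along the slot (the gate's width lies along it), z up. Open above; 84 mm long between the tray walls, 18 mm wide between pairs of white ribs that reach 27 mm in from each wall, 47 mm high; sloping lips above widen it to 33 mm, tops 56 mm above the floor.
- paddle_grip (a point): Centre of the grip of the narrow paddle, to be left alone: same wood, thickness and height as the gate, but its plate is 34 mm wide and its grip 22 mm (16 thick, 30 high). It stands in another walnut rest of the same outside size; the grip is 95 mm above its foot. x along its width, z up.
There are look-alikes about, which are no part of the job. What is shaped like the gate but grey or yellow is not meant.

How it is judged:
On the way:
1. the gate, still held, is lowered in the slot until its foot is within 20 mm of the tray floor (z of gate in the frame of slot below 0.02 m and x of gate in the frame of slot between -0.02 and 0.02 m and y of gate in the frame of slot between -0.012 and 0.012 m and contact force between the fingers and gate above 1 N), for 0.1 s.
At the end, for the whole second after the job is handed in: The wide gate stands in the slot, released and still: foot within 10 mm of the tray floor, within 20 mm of the slot centre along it and 12 mm across, within 17 degrees of its direction and 20 degrees of upright; the narrow paddle is within 30 mm of where it began (z of gate in the frame of slot below 0.01 m and x of gate in the frame of slot between -0.02 and 0.02 m and y of gate in the frame of slot between -0.012 and 0.012 m and angle between the x axis of gate and the x axis of slot, either way round below 0.3 rad and angle between gate's own z axis and vertical below 0.35 rad and linear speed of gate below 0.02 m/s and distance of paddle_grip from where it was at the start of the episode below 0.03 m); the robot touches nothing.
It fails at once if the narrow paddle is taken from its rest (its grip moves more than 30 mm) (distance of paddle_grip from where it was at the start of the episode above 0.03 m).
It also fails if it takes over 37 s, if anything falls off the work surface, if the arm or the gripper's body presses on something with over 40 N, if the wrist force passes 120 N, or if a joint passes its speed limit or range.

ROBOT

A 6-joint arm with a two-finger parallel gripper is mounted at the origin on the work surface. World frame = base frame: x ahead of the robot, y to its left, z up, the work surface at z = 0. Lengths are in m, angles in rad, forces in N, time in s.
With the tool pointing down it reaches from about 0.425 to 0.95 m from the base axis. Payload 3.5 kg.
Tool frame: the origin (TCP) lies midway between the tips of the shut fingers; the grasp point (between the pads) lies 19 mm behind it; z points along the fingers, y is the direction in which the jaws open and shut (so a half turn about z gives the same grasp; the last joint's range is limited). The gripper opens to 85 mm and grips with 20 to 120 N. Pads are 22 mm wide; open, the fingers measure 114 mm over their backs; the gripper's body (76 mm by 85 mm) begins 54 mm behind the grasp point. The pads swing forward as they close: fully open they stand 13 mm farther back than shut.
Start: joints at [0.976, 0.286, 1.577, -0, 1.279, -0.15], TCP at [0.29, 0.609, 0.198] pointing down, gripper open.
Joint ranges: [-2.77, 2.77], [-0.9, 2.22], [0.21, 2.48], [-1.53, 4.67], [0.24, 2.81], [-2.84, 2.84]. Speed limits (rad/s): [2.79, 2.79, 3.14, 3.14, 3.14, 3.14].

INTERFACE

Orientations are given as a unit quaternion [x, y, z, w].
In Python, from plant import ctrl gives the robot as it stands.
- The arm moves only by the tool apply_moves, never from a script. Its argument "moves" is a list that holds one entry, the list of rows, each a list of 7 numbers: the shift along the tool's x, y, z in m, then the turn, a rotation vector about the tool's x, y, z in degrees, then the gripper's target within -1 to 1 (shut at 1, half-way at 0, fully open at -1). In form: [[[tx, ty, tz, ax, ay, az, hand], ...]]. A call has 1 to 12 rows; each row shifts and turns the pose as measured when the row begins, along the tool's axes as they then stand; what a row does not reach is not made up. A row lasts 1/10 s, in which the tool goes at most 50 mm and 8.59 degrees, less where a joint would pass 70% of its speed; a pose out of reach is approached as far as the arm can. A call with a gripper value outside its range is refused whole. The fingers move at their own pace and stop on an object; "force" is the grip in N (left out, the last holds). Time passes only in rows, so rows that do not move let the fingers close. It gives the time, the measured TCP pose, the force and the opening at its end, in the units of the state.
- ctrl.get_state(): the state, without advancing time (a new reading comes with each control period).
- ctrl.read_camera(name): name is "scene" or "top" or "wrist"; returns the picture (384x512x3 uint8, red, green, blue); there is no depth.
- ctrl.get_calibration(name): a dict with "camera_matrix" (3x3 intrinsics, pixels), "cam_to_world" (4x4, takes a point from camera to world coordinates). Camera axes: x right, y up, looking along -z (the intrinsics and any distortion apply to the point x, -y, -z); pixel columns grow to the right and rows downward; lengths in m; the calibration is good to about 2 mm. A picture is of the moment at which its call begins: read the wrist's pose just before it. get_calibration takes no time and is no camera call; for the wrist camera it gives the pose at the moment of the call.
- ctrl.sign_off(): hands the job in, once; it reports no verdict.
The state is a dict: "time": time; "qpos": joint angles; "dq": joint speeds; "joint_efforts": joint torques, N m; "eef_pos": TCP position; "tcp_rot": TCP orientation; "contact_force": force on the tool from outside, world axes, zero at the start; "wrist_torque": the same for the moment, N m; "opening": opening from 0.0 (shut) to 1.0 (fully open).
Only numpy, scipy, OpenCV 4.12 (cv2) and the standard library are available. Lean on these libraries where they do the work, as an engineer would, in place of code of your own. Each camera call takes 0.05 s, during which the arm holds its last target. There are 200 camera calls.

## Working session

There is one attempt and no reset: what is moved stays moved. The work goes in short steps, Python scripts to look and compute and a tool call to move; the robot and the scene stay as the last step left them, time stands still between calls to the robot, and variables do not carry over. Pictures are saved under pics/ and viewed, about 8 in all and at most 12, crops included, and the job is handed in when it is done.

Besides the shell and the picture viewer there is one more tool, called after "Call:" as a command line: name --argument value ..., lists and objects as JSON in quotes. apply_moves: Moves the arm, as the interface text tells. Its arguments: {"type":"object","properties":{"moves":{"type":"array","items":{"type":"array","items":{"type":"array","items":{"type":"number"}}}},"force":{"type":"number"}},"required":["moves"]}

```bash
mkdir -p pics; cat > h.py <<'E'
import numpy as np, cv2
from plant import ctrl
def snap(n,f):
    K=ctrl.get_calibration(n); im=ctrl.read_camera(n)
    cv2.imwrite(f'pics/{f}.png',im[:,:,::-1]); np.savez(f'pics/{f}.npz',K=K['camera_matrix'],T=K['cam_to_world'],im=im)
    return im
def ray(f,u,v):
    d=np.load(f'pics/{f}.npz'); p=np.linalg.solve(d['K'],[u,v,1.]); p=np.array([p[0],-p[1],-p[2]])
    return d['T'][:3,3], d['T'][:3,:3]@p
def onz(f,u,v,z):
    o,r=ray(f,u,v); return o+r*(z-o[2])/r[2]
def proj(f,P):
    d=np.load(f'pics/{f}.npz'); q=d['T'][:3,:3].T@(np.array(P)-d['T'][:3,3]); q=d['K']@[q[0],-q[1],-q[2]]; return q[:2]/q[2]
E
python3 - <<'E'
from h import *
a=snap('top','top0');b=snap('scene','sc0')
print(ctrl.get_calibration('top').keys(),ctrl.get_calibration('top'))
print(ctrl.get_calibration('scene')['cam_to_world'])
print(ctrl.get_state())
E
```

```text
dict_keys(['camera_matrix', 'cam_to_world']) {'camera_matrix': array([[397.146391  ,   0.        , 257.33580882],
       [  0.        , 397.146391  , 194.96870519],
       [  0.        ,   0.        ,   1.        ]]), 'cam_to_world': array([[ 0.01905656,  0.99168029, -0.12730695,  0.36632482],
       [-0.99961697,  0.02145347,  0.01748308,  0.15894873],
       [ 0.0200688 ,  0.12692502,  0.99170927,  1.04750266],
       [ 0.        ,  0.        ,  0.        ,  1.        ]])}
[[-0.48820886 -0.62466592  0.60946255  1.17214712]
 [ 0.87261049 -0.33799348  0.35257812  0.52566923]
 [-0.01424917  0.70395518  0.71010145  0.88339617]
 [ 0.          0.          0.          1.        ]]
{'time': 0.1, 'qpos': array([ 9.75975601e-01,  2.87129930e-01,  1.57800660e+00,  2.66827894e-05,
        1.27861330e+00, -1.49993302e-01]), 'dq': array([ 0.00194012, -0.00286188, -0.00510033, -0.00057935, -0.00029969,
        0.00033359]), 'joint_efforts': array([-3.77653059e-04, -4.07297802e+01, -2.93698543e+01, -1.84579740e-04,
        3.43324326e-03,  3.07841299e-07]), 'eef_pos': array([0.29004462, 0.60878044, 0.19686333]), 'tcp_rot': array([ 2.20588154e-01,  9.75366445e-01, -1.00000926e-03, -4.04350168e-04]), 'contact_force': array([-0.03856861, -0.16091512,  0.67726762]), 'wrist_torque': array([0.00648554, 0.02405428, 0.04679273]), 'opening': 1.0027047447235196}
```

View pics/top0.png

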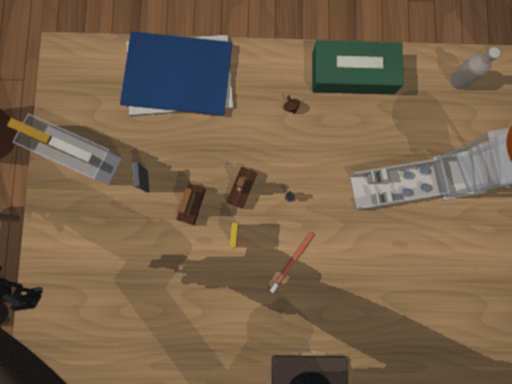

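View pics/sc0.png

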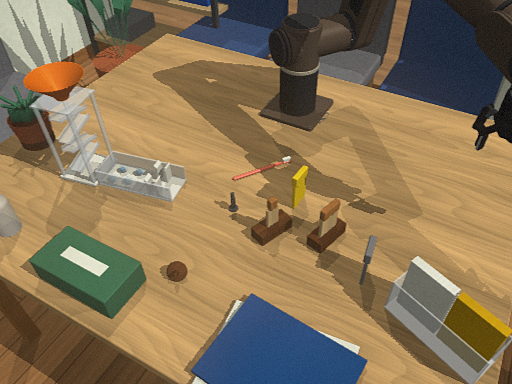

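Top view: two walnut rests at (190,204) and (242,187), and the tray with its slot at about (380,187). In the scene view the wide grip is the right one at (329,212), so the gate should be the left rest in the top view. I'll take enlarged crops to measure.

```bash
python3 - <<'E'
from h import *
a=cv2.imread('pics/top0.png');b=cv2.imread('pics/sc0.png')
c1=cv2.resize(a[150:240,165:265],None,fx=4,fy=4,interpolation=cv2.INTER_CUBIC)
c2=cv2.resize(a[150:220,340:440],None,fx=4,fy=4,interpolation=cv2.INTER_CUBIC)
c3=cv2.resize(b[190:260,245:345],None,fx=4,fy=4,interpolation=cv2.INTER_CUBIC)
c4=cv2.resize(b[140:205,95:195],None,fx=4,fy=4,interpolation=cv2.INTER_CUBIC)
out=np.zeros((600,800,3),np.uint8)
out[:360,:400]=c1;out[:280,400:]=c2;out[360:600,:400]=c3[:240];out[300:560,400:]=c4
cv2.imwrite('pics/crop.png',out)
E
```

```text
(no output)
```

View pics/crop.png

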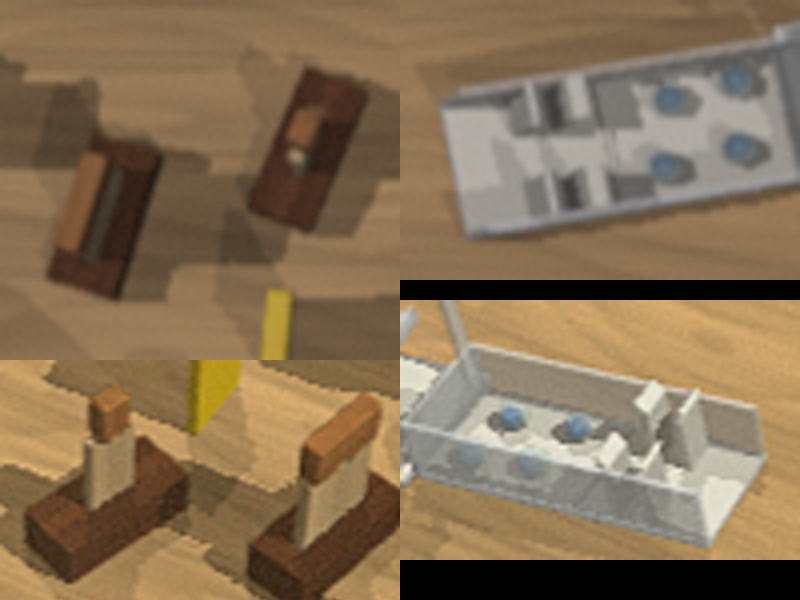

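```bash
python3 - <<'E'
from h import *
from scipy.spatial.transform import Rotation as R
f='top0'
for n,u,v,z in [('gate',185.25,200.7,.118),('g1',165+97/4,150+153/4,.118),('g2',165+65/4,150+251/4,.118),('pad',165+305/4,150+127/4,.118),('slot_lo',380.2,187,.03),('trayaxA',340+55/4,150+168/4,.005),('trayaxB',340+380/4,150+110/4,.005)]:
    print(n,onz(f,u,v,z).round(4))
print(proj('sc0',list(onz(f,185.25,200.7,.118))))
s=ctrl.get_state();M=R.from_quat(s['tcp_rot']).as_matrix();print(M.round(3))
T=ctrl.get_calibration('wrist');print(T['camera_matrix'],(M.T@(T['cam_to_world'][:3,3]-s['eef_pos'])).round(3),(M.T@T['cam_to_world'][:3,:3]).round(3))
E
```

```text
gate [0.4684 0.3115 0.118 ]
g1 [0.4981 0.3033 0.118 ]
g2 [0.4399 0.3196 0.118 ]
pad [0.5164 0.1813 0.118 ]
slot_lo [ 0.5248 -0.1788  0.03  ]
trayaxA [ 0.5137 -0.116   0.005 ]
trayaxB [ 0.5578 -0.3358  0.005 ]
[331.37343939 204.02752582]
[[-0.903  0.43  -0.001]
 [ 0.43   0.903 -0.002]
 [ 0.    -0.002 -1.   ]]
[[317.11011683   0.         253.03263664]
 [  0.         317.11011683 186.45728601]
 [  0.           0.           1.        ]] [ 0.065 -0.    -0.175] [[ 0.     0.966  0.258]
 [ 1.    -0.     0.   ]
 [ 0.     0.258 -0.966]]
```

Call:
apply_moves --moves '[[[-0.032, -0.021, 0, 0, 0, 0, -1], [-0.032, -0.021, 0, 0, 0, 0, -1], [-0.032, -0.021, 0, 0, 0, 0, -1], [-0.032, -0.021, 0, 0, 0, 0, -1], [-0.032, -0.021, 0, 0, 0, 0, -1], [-0.032, -0.021, 0, 0, 0, 0, -1], [-0.032, -0.021, 0, 0, 0, 0, -1], [-0.032, -0.021, 0, 0, 0, 0, -1], [-0.032, -0.021, 0, 0, 0, 0, -1], [0, 0, 0, 0, 0, -5, -1], [0, 0, 0, 0, 0, -5, -1], [0, 0, 0, 0, 0, 0, -1]]]'

```text
time: 1.3
eef_pos: [0.4717, 0.3002, 0.1891]
tcp_rot: [0.131, 0.991, -0.005, -0.005]
contact_force: [-0.5, -0.3, 1.2]
opening: 0.999
```

```bash
python3 - <<'E'
from h import *
from scipy.spatial.transform import Rotation as R
snap('wrist','w1')
s=ctrl.get_state();print(s['time'],s['eef_pos'],R.from_quat(s['tcp_rot']).as_matrix().round(3))
a=cv2.imread('pics/w1.png')
for P in [(.4684,.3115,.118)]: print(proj('w1',P))
E
```

```text
1.35 [0.47156899 0.30036795 0.18903232] [[-0.965  0.261 -0.011]
 [ 0.261  0.965 -0.009]
 [ 0.008 -0.012 -1.   ]]
[267.24156644 178.94227643]
```

View pics/w1.png

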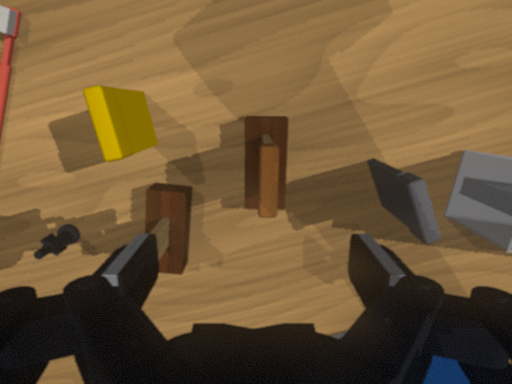

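Wrist view: the gate's grip is centred at (268,180), against a predicted (267,179), and it lies along the image vertical, so it's aligned with the jaws. The paddle is at (160,235), clear of the fingers. Next I descend.

Call:
apply_moves --moves '[[[0.006, 0.01, 0, -0.7, -0.5, 0, -1], [0, 0, 0.025, 0, 0, 0, -1], [0, 0, 0.025, 0, 0, 0, -1], [0, 0, 0.025, 0, 0, 0, -1], [0, 0, 0.02, 0, 0, 0, -1], [0, 0, 0.006, 0, 0, 0, -1], [0, 0, 0, 0, 0, 0, -1]]]'

```text
time: 2.05
eef_pos: [0.4659, 0.3195, 0.0859]
tcp_rot: [0.133, 0.991, 0.004, 0.002]
contact_force: [0.4, 0.4, 0.1]
opening: 1.001
```

```bash
python3 - <<'E'
from h import *
from scipy.spatial.transform import Rotation as R
s=ctrl.get_state();M=R.from_quat(s['tcp_rot']).as_matrix();print(s['time'],s['eef_pos'],M.round(3),M.T@(np.array([.4684,.3115,.084])-s['eef_pos']))
E
```

```text
2.05 [0.46585125 0.31949971 0.08591696] [[-0.964  0.264  0.005]
 [ 0.264  0.964  0.006]
 [-0.004  0.008 -1.   ]] [-0.00456577 -0.00705597  0.00187968]
```

Call:
apply_moves --moves '[[[-0.005, -0.007, 0.002, 0, 0, 0, -1], [0, 0, 0, 0, 0, 0, -1], [0, 0, 0, 0, 0, 0, -1]]]'

```text
time: 2.35
eef_pos: [0.4703, 0.3123, 0.0866]
tcp_rot: [0.133, 0.991, 0.005, 0.004]
contact_force: [0.3, -0.2, -0.2]
opening: 1.0
```

```bash
cat >> h.py <<'E'
from scipy.spatial.transform import Rotation as R
def st(tgt=None):
    s=ctrl.get_state();M=R.from_quat(s['tcp_rot']).as_matrix();print(s['time'],s['eef_pos'].round(4),'F',s['contact_force'].round(1),'op',round(s['opening'],3));print(M.round(3))
    if tgt is not None: print('tool delta',(M.T@(np.array(tgt)-s['eef_pos'])).round(4))
    print('tilt fix deg',np.degrees([ (M.T@[0,0,-1])[1]*-1,(M.T@[0,0,-1])[0]]).round(2))
E
python3 -c "
from h import *
st([.4684,.3115,.084]); snap('wrist','w2')"
```

```text
2.35 [0.4703 0.3123 0.0866] F [ 0.3 -0.2 -0.2] op 1.0
[[-0.965  0.264  0.01 ]
 [ 0.264  0.965  0.008]
 [-0.007  0.011 -1.   ]]
tool delta [ 0.0016 -0.0013  0.0026]
tilt fix deg [0.61 0.41]
```

View pics/w2.png

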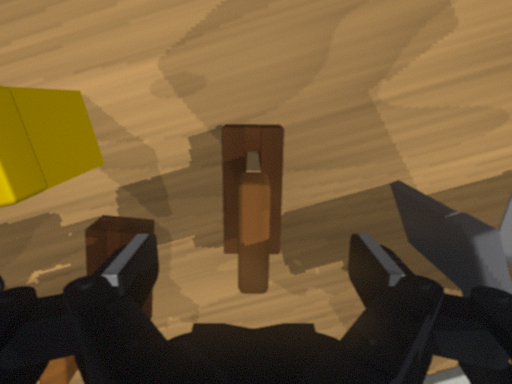

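The grip is centred between the jaws, at column 254 with fingertips at 140 and 365. Next I fix the tilt, close the jaws and lift.

Call:
apply_moves --moves '[[[0.001, -0.001, 0.002, 0.6, 0.4, 0, -1], [0, 0, 0, 0, 0, 0, 1], [0, 0, 0, 0, 0, 0, 1], [0, 0, 0, 0, 0, 0, 1], [0, 0, 0, 0, 0, 0, 1], [0, 0, 0, 0, 0, 0, 1], [0, 0, 0, 0, 0, 0, 1], [0, 0, 0, 0, 0, 0, 1], [0, 0, 0, 0, 0, 0, 1]]]' --force 50

```text
time: 3.3
eef_pos: [0.4702, 0.3119, 0.0862]
tcp_rot: [0.133, 0.991, 0.0, 0.001]
contact_force: [-0.4, 0.4, -0.0]
opening: -0.002
```

```bash
python3 -c "
from h import *
st([.4684,.3115,.084])"
```

```text
3.3 [0.4702 0.3119 0.0862] F [-0.4  0.4 -0. ] op -0.002
[[-0.964  0.265  0.002]
 [ 0.265  0.964  0.001]
 [-0.002  0.001 -1.   ]]
tool delta [ 0.0016 -0.0009  0.0022]
tilt fix deg [0.07 0.12]
```

The fingers shut completely (opening 0), so they aren't holding the 16 mm grip. I'll look before going on.

```bash
python3 -c "
from h import *
w=snap('wrist','w3');s=snap('scene','sc3')
o=np.zeros((600,800,3),np.uint8);o[:300,:400]=cv2.resize(w,(400,300));o[:,400:]=cv2.resize(s[130:280,250:350],(400,600));o[300:,:400]=cv2.resize(snap('top','t3')[140:245,140:280],(400,300))
cv2.imwrite('pics/c3.png',o[:,:,::-1])"
```

```text
(no output)
```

View pics/c3.png

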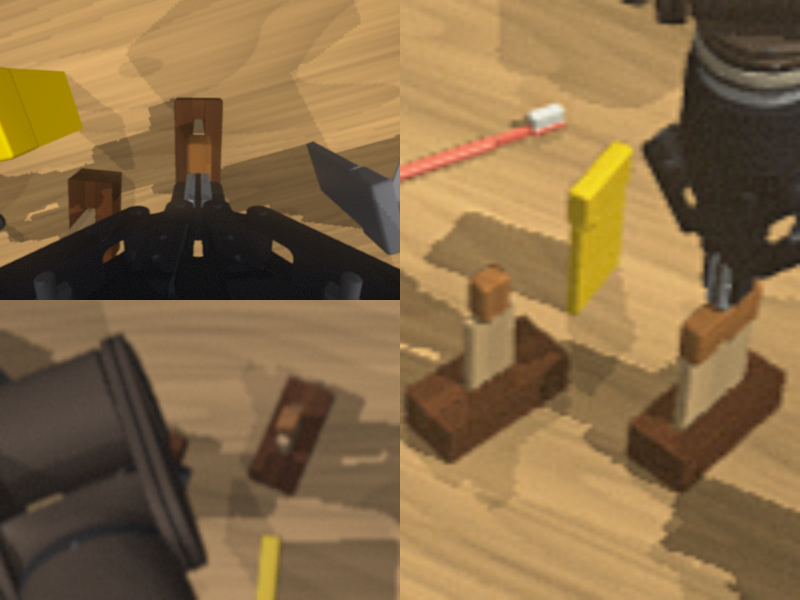

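```bash
python3 -c "
from h import *
st()
p=ctrl.get_state()['eef_pos']
for f in('w3','sc3'):
  print(f,proj(f,p),proj(f,p+[0,0,.032]),proj(f,[.4684,.3115,.118]),proj(f,[.4684,.3115,.103]))
for v in (0,30,60):
  print(onz('w3',253,215+v,.086),onz('w3',253,215+v,.118))
a=np.load('pics/sc3.npz')['im'][165:235,290:350];b=np.load('pics/w3.npz')['im'][150:290,190:320]
o=np.zeros((600,800,3),np.uint8);o[:467,:400]=cv2.resize(a,(400,467));o[:430,400:]=cv2.resize(b,(400,430));cv2.imwrite('pics/c4.png',o[:,:,::-1])
"
```

```text
3.45 [0.4702 0.3119 0.0862] F [0.4 0.8 0.9] op 0.001
[[-0.964  0.265  0.002]
 [ 0.265  0.964  0.001]
 [-0.002  0.001 -1.   ]]
tilt fix deg [0.07 0.12]
w3 [253.78426376 216.70011517] [253.98461415 239.71490178] [252.20358557 236.45250144] [252.25266448 224.8824097 ]
sc3 [329.92688754 213.65659615] [331.24849345 204.52189445] [331.38236048 204.02176738] [330.7552552  208.35192816]
[0.46913906 0.31172334 0.086     ] [0.45777214 0.31481868 0.118     ]
[0.4876369  0.30664963 0.086     ] [0.47289329 0.31067115 0.118     ]
[0.5071536  0.30129647 0.086     ] [0.48884729 0.30629519 0.118     ]
```

View pics/c4.png

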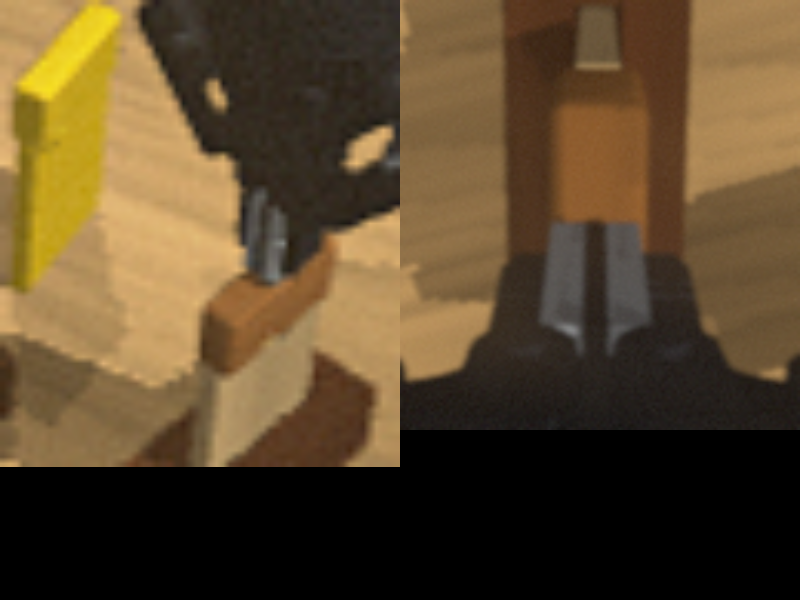

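```bash
python3 -c "
from h import *
print('bar robot-side end / far end by z')
for z in (.08,.09,.1,.11,.12):
  print(z,onz('top0',165+65/4,150+251/4,z)[:2].round(4),onz('w1',268.5,145,z)[:2].round(4),onz('w2',254.5,172,z)[:2].round(4),'|',onz('top0',165+97/4,150+153/4,z)[:2].round(4),onz('w1',268,216,z)[:2].round(4),onz('w2',253.5,292,z)[:2].round(4))
# tall objects independent: rest top corners
print('rest', [onz('top0',u,v,.032)[:2].round(4) for u,v in((205,189.2),(194.5,224.2),(177,219.5))])
print('w1 rest',[onz('w1',u,v,.032)[:2].round(4) for u,v in((246,117),(287,117),(245,209),(286,209))])
print('w2 rest',[onz('w2',u,v,.032)[:2].round(4) for u,v in((222,126),(283,126),(224,253),(281,253))])
im=cv2.imread('pics/w1.png')[100:230,215:315];im2=cv2.imread('pics/w2.png')[110:310,205:305]
o=np.zeros((600,800,3),np.uint8);o[:520,:400]=cv2.resize(im,(400,520));o[:,410:710]=cv2.resize(im2,(300,600));cv2.imwrite('pics/c5.png',o)
"
```

```text
bar robot-side end / far end by z
0.08 [0.4429 0.3262] [0.4473 0.3193] [0.446  0.3195] | [0.5035 0.3092] [0.5125 0.3021] [0.5233 0.2978]
0.09 [0.4421 0.3245] [0.446  0.3193] [0.4438 0.3199] | [0.5021 0.3077] [0.5089 0.3027] [0.5168 0.2994]
0.1 [0.4413 0.3227] [0.4447 0.3193] [0.4416 0.3204] | [0.5007 0.3061] [0.5053 0.3033] [0.5103 0.3011]
0.11 [0.4405 0.321 ] [0.4434 0.3192] [0.4393 0.3209] | [0.4993 0.3046] [0.5018 0.3038] [0.5038 0.3027]
0.12 [0.4397 0.3193] [0.4422 0.3192] [0.4371 0.3213] | [0.4979 0.303 ] [0.4982 0.3044] [0.4973 0.3044]
rest [array([0.5087, 0.2762]), array([0.4182, 0.2996]), array([0.4293, 0.3445])]
w1 rest [array([0.4197, 0.3043]), array([0.4306, 0.3449]), array([0.5152, 0.2769]), array([0.5268, 0.3206])]
w2 rest [array([0.4181, 0.3038]), array([0.4296, 0.3458]), array([0.5139, 0.2766]), array([0.5261, 0.3203])]
```

View pics/c5.png

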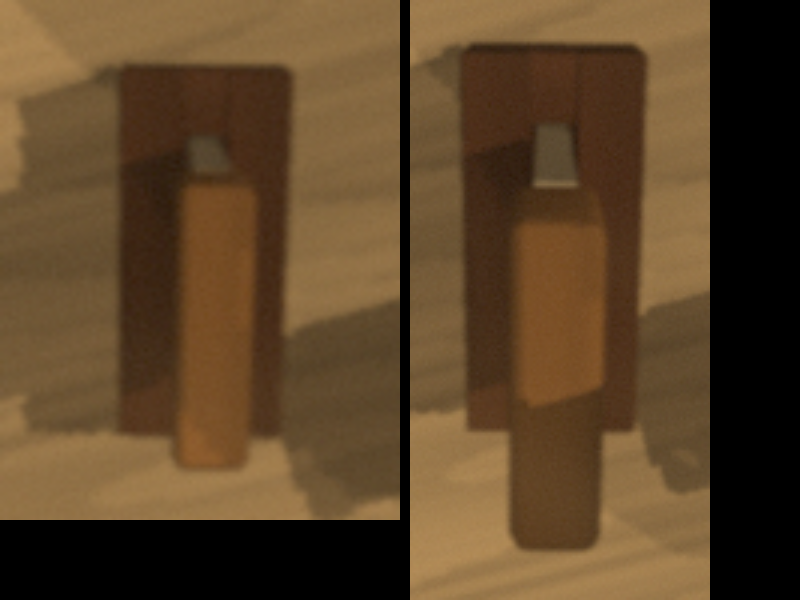

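Top and both wrist views agree that the bar top is at z≈0.118. The fingertips nonetheless show just above the bar while the reported TCP is z=0.086, so the real tips sit about 35 mm behind the reported TCP. Next I reopen, go about 35 mm lower (clear of the rest either way) and close again.

Call:
apply_moves --moves '[[[0, 0, -0.01, 0, 0, 0, -1], [0, 0, 0, 0, 0, 0, -1], [0, 0, 0, 0, 0, 0, -1], [0, 0, 0, 0, 0, 0, -1], [0, 0, 0, 0, 0, 0, -1], [0, 0, 0, 0, 0, 0, -1], [0, 0, 0, 0, 0, 0, -1], [0.001, -0.001, 0.015, 0, 0, 0, -1], [0, 0, 0.015, 0, 0, 0, -1], [0, 0, 0.012, 0, 0, 0, -1], [0, 0, 0, 0, 0, 0, -1]]]'

```text
time: 4.55
eef_pos: [0.4681, 0.3108, 0.0505]
tcp_rot: [0.134, 0.991, 0.0, 0.0]
contact_force: [-0.9, -0.5, -0.5]
opening: 0.997
```

```bash
python3 -c "
from h import *
st([.4684,.3115,.05])"
```

```text
4.55 [0.4681 0.3108 0.0505] F [-0.9 -0.5 -0.5] op 0.997
[[-0.964  0.265  0.001]
 [ 0.265  0.964  0.   ]
 [-0.001  0.    -1.   ]]
tool delta [-0.0001  0.0008  0.0005]
tilt fix deg [0.01 0.04]
```

Call:
apply_moves --moves '[[[0, 0, 0, 0, 0, 0, 1], [0, 0, 0, 0, 0, 0, 1], [0, 0, 0, 0, 0, 0, 1], [0, 0, 0, 0, 0, 0, 1], [0, 0, 0, 0, 0, 0, 1], [0, 0, 0, 0, 0, 0, 1], [0, 0, 0, 0, 0, 0, 1]]]' --force 50

```text
time: 5.25
eef_pos: [0.4687, 0.311, 0.051]
tcp_rot: [0.133, 0.991, 0.0, 0.001]
contact_force: [-0.2, -0.7, -0.6]
opening: 0.179
```

```bash
python3 -c "
from h import *
st(); w=snap('wrist','w4');s=snap('scene','sc4')
o=np.zeros((467,900-100,3),np.uint8);o[:,:400]=cv2.resize(s[165:235,290:350],(400,467));o[:300,400:]=cv2.resize(w,(400,300))
cv2.imwrite('pics/c6.png',o[:,:,::-1])"
```

```text
5.25 [0.4687 0.311  0.051 ] F [-0.2 -0.7 -0.6] op 0.179
[[-0.964  0.265  0.002]
 [ 0.265  0.964  0.   ]
 [-0.002  0.001 -1.   ]]
tilt fix deg [0.05 0.09]
```

View pics/c6.png

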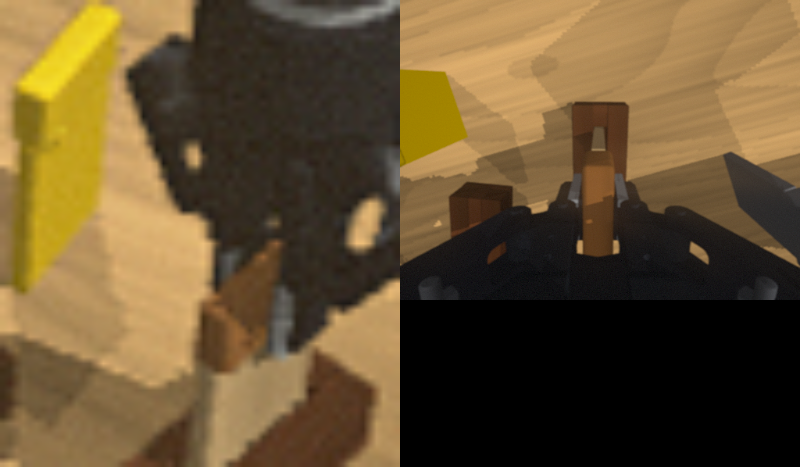

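The gate is gripped: opening 0.18 is about 15 mm, and the pads are on the bar in the scene crop. Next I lift it straight up.

Call:
apply_moves --moves '[[[0, 0, -0.015, 0, 0, 0, 1], [0, 0, -0.02, 0, 0, 0, 1], [0, 0, -0.025, 0, 0, 0, 1], [0, 0, -0.025, 0, 0, 0, 1], [0, 0, -0.025, 0, 0, 0, 1], [0, 0, -0.025, 0, 0, 0, 1], [0, 0, -0.025, 0, 0, 0, 1], [0, 0, 0, 0, 0, -7, 1], [0, 0, 0, 0, 0, -7, 1], [0, 0, 0, 0, 0, -7, 1], [0, 0, 0, 0, 0, -6, 1], [0, 0, 0, 0, 0, 0, 1]]]'

```text
time: 6.55
eef_pos: [0.4683, 0.3104, 0.2318]
tcp_rot: [-0.111, 0.994, 0.0, 0.005]
contact_force: [-0.9, 0.2, -1.3]
opening: 0.179
```

```bash
python3 -c "
from h import *
st([.51,-.09,.21])"
```

```text
6.55 [0.4683 0.3104 0.2318] F [-0.9  0.2 -1.3] op 0.179
[[-0.975 -0.221  0.011]
 [-0.221  0.975  0.002]
 [-0.011 -0.001 -1.   ]]
tool delta [ 0.048  -0.3997  0.0216]
tilt fix deg [-0.04  0.62]
```

Call:
apply_moves --moves '[[[0.003, -0.025, 0, 0, 0.6, 0, 1], [0.005, -0.04, 0.002, 0, 0, 0, 1], [0.005, -0.04, 0.002, 0, 0, 0, 1], [0.005, -0.04, 0.002, 0, 0, 0, 1], [0.005, -0.04, 0.002, 0, 0, 0, 1], [0.005, -0.04, 0.002, 0, 0, 0, 1], [0.005, -0.04, 0.002, 0, 0, 0, 1], [0.005, -0.04, 0.002, 0, 0, 0, 1], [0.005, -0.04, 0.002, 0, 0, 0, 1], [0.005, -0.03, 0.002, 0, 0, 0, 1], [0, -0.02, 0.002, 0, 0, 0, 1], [0, 0, 0, 0, 0, 0, 1]]]'

```text
time: 7.75
eef_pos: [0.5048, -0.1011, 0.2214]
tcp_rot: [-0.098, 0.995, -0.002, 0.004]
contact_force: [0.3, 0.3, -1.4]
opening: 0.181
```

```bash
python3 -c "
from h import *
st([.5248,-.1788,.2]); w=snap('wrist','w5')
cv2.imwrite('pics/c7.png',cv2.resize(w,(780,585),interpolation=cv2.INTER_CUBIC)[:,:,::-1])"
```

```text
7.75 [ 0.5048 -0.1011  0.2214] F [ 0.3  0.3 -1.4] op 0.181
[[-0.981 -0.195  0.009]
 [-0.195  0.981 -0.004]
 [-0.008 -0.005 -1.   ]]
tool delta [-0.0043 -0.08    0.0219]
tilt fix deg [-0.31  0.46]
```

View pics/c7.png

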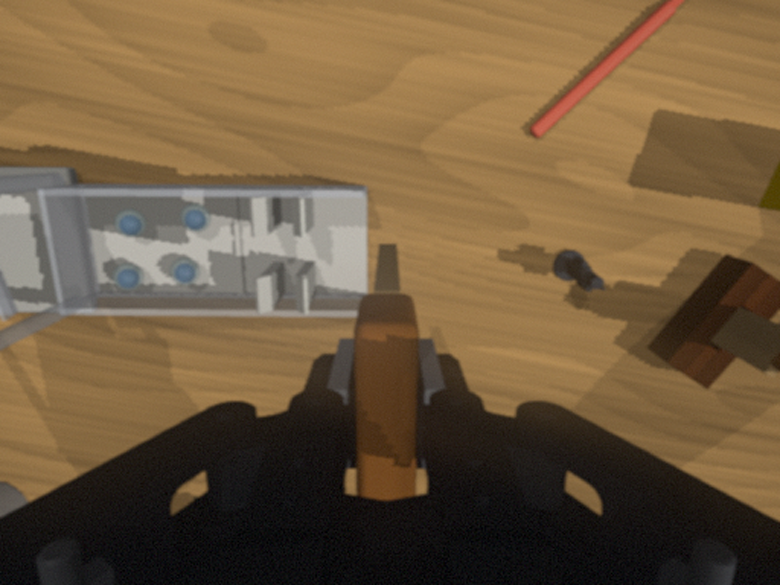

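The tray is clear in this view (zoomed coordinates): lip tops at x≈252 and 300 in the upper pair, 258 and 303 in the lower pair; the 48 px spacing matches the 33 mm opening. Wall tops run along rows ~188 and ~314.

```bash
python3 -c "
from h import *
k=512/780
g=lambda u,v,z:onz('w5',(u+.5)*k-.5,(v+.5)*k-.5,z)
up=(g(252,215,.061)+g(300,215,.061))/2; lo=(g(258,290,.061)+g(303,290,.061))/2
print('lips',[g(u,v,.061)[:2].round(4) for u,v in((252,215),(300,215),(258,290),(303,290))]); print('mid',up,lo)
W=[g(u,v,.052) for u,v in((90,188),(366,187),(90,302),(366,315))]
print('walls',np.round(W,4)[:,:2])
for a,b in((0,1),(2,3)):
  d=W[b]-W[a];print('tray dir deg',np.degrees(np.arctan2(d[1],d[0])))
print('gap',np.linalg.norm(W[1]-W[3]))
A=(W[0]+W[2])/2;B=(W[1]+W[3])/2;d=(B-A)[:2]/np.linalg.norm((B-A)[:2]);c=((up+lo)/2)[:2]
s=A[:2]+d*(d@(c-A[:2]));print('axis deg',np.degrees(np.arctan2(d[1],d[0])),'slot',s,'c',c)
print('tool y deg',np.degrees(np.arctan2(.981,-.195)))
st([*s,.13])
"
```

```text
lips [array([ 0.4995, -0.198 ]), array([ 0.493 , -0.1654]), array([ 0.5525, -0.1871]), array([ 0.5461, -0.1552])]
mid [ 0.49620983 -0.18170362  0.061     ] [ 0.54926855 -0.17117277  0.061     ]
walls [[ 0.5045 -0.3145]
 [ 0.466  -0.1243]
 [ 0.5896 -0.3116]
 [ 0.559  -0.1069]]
tray dir deg 101.46301085570714
tray dir deg 98.50708187754694
gap 0.0946202719951075
axis deg 99.93748769071246 slot [ 0.52312807 -0.17637006] c [ 0.52273919 -0.1764382 ]
tool y deg 101.2425257056919
7.8 [ 0.5047 -0.1     0.2216] F [0.4 0.3 0.2] op 0.177
[[-0.981 -0.196  0.009]
 [-0.196  0.981 -0.003]
 [-0.008 -0.005 -1.   ]]
tool delta [-0.0023 -0.0781  0.092 ]
tilt fix deg [-0.28  0.47]
```

Call:
apply_moves --moves '[[[0, -0.026, 0, -0.3, 0.5, 0, 1], [-0.001, -0.026, 0.02, 0, 0, 0, 1], [-0.001, -0.026, 0.02, 0, 0, 0, 1], [0, 0, 0.02, 0, 0, 0, 1], [0, 0, 0, 0, 0, 0, 1], [0, 0, 0, 0, 0, 0, 1]]]'

```text
time: 8.4
eef_pos: [0.524, -0.1721, 0.1647]
tcp_rot: [-0.099, 0.995, 0.0, 0.002]
contact_force: [-0.9, 0.1, 0.5]
opening: 0.183
```

```bash
python3 -c "
from h import *
st([.523,-.1765,.13]); w=snap('wrist','w6');s=snap('scene','sc6')
o=np.zeros((600,800,3),np.uint8);o[:,:400]=cv2.resize(s[100:235,95:185],(400,600));o[:300,400:]=cv2.resize(w,(400,300));o[300:,400:]=cv2.resize(w[60:240,150:390],(400,300))
cv2.imwrite('pics/c8.png',o[:,:,::-1])"
```

```text
8.4 [ 0.524  -0.1721  0.1647] F [-0.9  0.1  0.5] op 0.183
[[-0.981 -0.196  0.004]
 [-0.196  0.981  0.001]
 [-0.004  0.    -1.   ]]
tool delta [ 0.002  -0.0041  0.0347]
tilt fix deg [0.01 0.21]
```

View pics/c8.png

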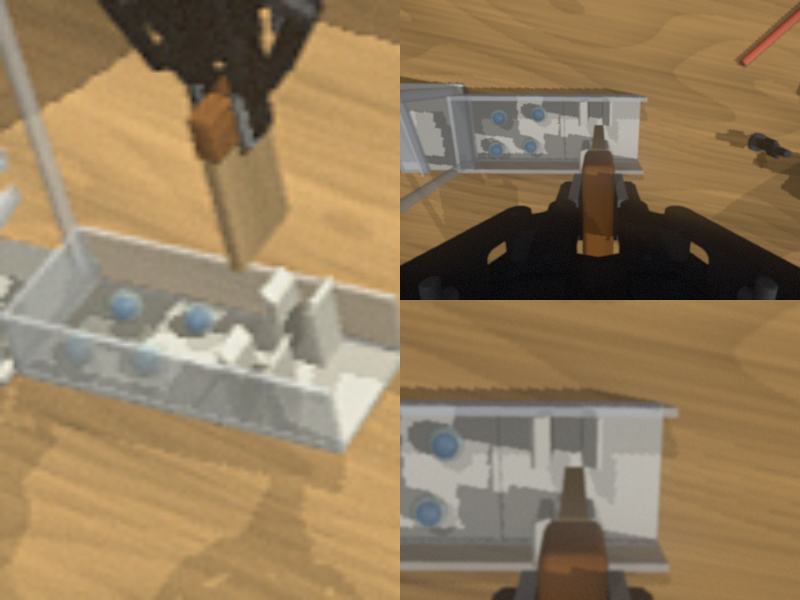

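Gate plate hangs vertical above the slot: plate at x≈574 in the lower-right crop, lips centred at about 569, matching the remaining -4 mm shift. Next I correct that and lower.

Call:
apply_moves --moves '[[[0.002, -0.004, 0, 0, 0.2, 0, 1], [0, 0, 0, 0, 0, 0, 1], [0, 0, 0.015, 0, 0, 0, 1], [0, 0, 0.015, 0, 0, 0, 1], [0, 0, 0, 0, 0, 0, 1]]]'

```text
time: 9.0
eef_pos: [0.5245, -0.176, 0.1364]
tcp_rot: [-0.1, 0.995, -0.002, 0.003]
contact_force: [-0.6, 0.7, -0.8]
opening: 0.181
```

```bash
python3 -c "
from h import *
st([.523,-.1765,.048])"
```

```text
9.0 [ 0.5245 -0.176   0.1364] F [-0.6  0.7 -0.8] op 0.181
[[-0.98  -0.198  0.006]
 [-0.198  0.98  -0.003]
 [-0.005 -0.004 -1.   ]]
tool delta [0.002  0.0002 0.0884]
tilt fix deg [-0.25  0.3 ]
```

Call:
apply_moves --moves '[[[0.001, 0, 0.01, -0.2, 0.3, 0, 1], [0, 0, 0.012, 0, 0, 0, 1], [0, 0, 0.012, 0, 0, 0, 1], [0, 0, 0.012, 0, 0, 0, 1], [0, 0, 0.012, 0, 0, 0, 1], [0, 0, 0.01, 0, 0, 0, 1], [0, 0, 0, 0, 0, 0, 1]]]'

```text
time: 9.7
eef_pos: [0.5218, -0.1755, 0.0597]
tcp_rot: [-0.099, 0.995, 0.001, -0.002]
contact_force: [-1.0, -1.2, -0.9]
opening: 0.176
```

```bash
python3 -c "
from h import *
st([.523,-.1765,.048])"
```

```text
9.7 [ 0.5218 -0.1755  0.0597] F [-1.  -1.2 -0.9] op 0.176
[[-0.98  -0.198 -0.005]
 [-0.198  0.98   0.002]
 [ 0.004  0.003 -1.   ]]
tool delta [-0.0011 -0.0012  0.0117]
tilt fix deg [ 0.16 -0.24]
```

Call:
apply_moves --moves '[[[-0.001, -0.001, 0.005, 0.2, -0.2, 0, 1], [0, 0, 0.004, 0, 0, 0, 1], [0, 0, 0.003, 0, 0, 0, 1], [0, 0, 0, 0, 0, 0, 1], [0, 0, 0, 0, 0, 0, 1]]]'

```text
time: 10.2
eef_pos: [0.5245, -0.1771, 0.0481]
tcp_rot: [-0.099, 0.995, -0.002, 0.001]
contact_force: [-0.4, -0.3, -0.2]
opening: 0.183
```

```bash
python3 -c "
from h import *
st([.523,-.1765,.048])"
```

```text
10.2 [ 0.5245 -0.1771  0.0481] F [-0.4 -0.3 -0.2] op 0.183
[[-0.98  -0.198  0.003]
 [-0.198  0.98  -0.003]
 [-0.002 -0.003 -1.   ]]
tool delta [0.0013 0.0009 0.0001]
tilt fix deg [-0.19  0.12]
```

No contact force yet. I'll go down in small steps until the foot touches the floor.

Call:
apply_moves --moves '[[[0, 0, 0.002, 0, 0, 0, 1], [0, 0, 0.002, 0, 0, 0, 1], [0, 0, 0, 0, 0, 0, 1]]]'

```text
time: 10.5
eef_pos: [0.5256, -0.1777, 0.0481]
tcp_rot: [-0.1, 0.995, -0.002, 0.002]
contact_force: [-0.3, 0.2, -0.8]
opening: 0.18
```

```bash
python3 -c "
from h import *
st([.523,-.1765,.048]); w=snap('wrist','w7');s=snap('scene','sc7')
o=np.zeros((600,800,3),np.uint8);o[:,:400]=cv2.resize(s[100:235,95:185],(400,600));o[:300,400:]=cv2.resize(w,(400,300));o[300:,400:]=cv2.resize(w[60:240,150:390],(400,300))
cv2.imwrite('pics/c9.png',o[:,:,::-1])"
```

```text
10.5 [ 0.5256 -0.1777  0.0481] F [-0.3  0.2 -0.8] op 0.18
[[-0.98  -0.198  0.003]
 [-0.198  0.98  -0.003]
 [-0.003 -0.004 -1.   ]]
tool delta [0.0023 0.0017 0.0001]
tilt fix deg [-0.23  0.15]
```

Call:
apply_moves --moves '[[[0.002, 0.001, 0.004, 0, 0, 0, 1], [0, 0, 0.003, 0, 0, 0, 1]]]'

```text
time: 10.8
eef_pos: [0.5264, -0.178, 0.0474]
tcp_rot: [-0.1, 0.995, -0.002, 0.003]
contact_force: [-8.1, 2.8, 16.3]
opening: 0.177
```

```bash
python3 -c "
from h import *
st([.523,-.1765,.048])"
```

```text
10.8 [ 0.5264 -0.178   0.0474] F [-8.1  2.8 16.3] op 0.177
[[-0.98  -0.198  0.007]
 [-0.199  0.98  -0.004]
 [-0.006 -0.005 -1.   ]]
tool delta [ 0.003   0.0021 -0.0007]
tilt fix deg [-0.31  0.35]
```

The foot is on the floor: 16 N upward and no further descent. Next I ease off, release, and rise straight up.

Call:
apply_moves --moves '[[[0, 0, -0.001, 0, 0, 0, 1], [0, 0, 0, 0, 0, 0, -1], [0, 0, 0, 0, 0, 0, -1], [0, 0, 0, 0, 0, 0, -1], [0, 0, 0, 0, 0, 0, -1], [0, 0, 0, 0, 0, 0, -1], [0, 0, 0, 0, 0, 0, -1], [0, 0, -0.015, 0, 0, 0, -1], [0, 0, -0.03, 0, 0, 0, -1], [0, 0, -0.04, 0, 0, 0, -1], [0, 0, -0.04, 0, 0, 0, -1], [0, 0, 0, 0, 0, 0, -1]]]'

```text
time: 12.0
eef_pos: [0.5245, -0.1771, 0.1792]
tcp_rot: [-0.1, 0.995, -0.002, 0.002]
contact_force: [0.3, 0.1, 0.6]
opening: 0.999
```

```bash
python3 -c "
from h import *
st(); w=snap('wrist','w8');s=snap('scene','sc8')
o=np.zeros((600,800,3),np.uint8);o[:,:400]=cv2.resize(s[100:235,95:185],(400,600));o[:300,400:]=cv2.resize(w,(400,300));o[300:,400:]=cv2.resize(s[150:270,220:360],(400,300))
cv2.imwrite('pics/c10.png',o[:,:,::-1])
for z in(.115,.1): print(proj('w8',[.523,-.1765,z]),proj('sc8',[.523,-.1765,z]))"
```

```text
12.0 [ 0.5245 -0.1771  0.1792] F [0.3 0.1 0.6] op 0.999
[[-0.98  -0.198  0.005]
 [-0.198  0.98  -0.003]
 [-0.005 -0.004 -1.   ]]
tilt fix deg [-0.23  0.26]
[255.00757974 186.04155293] [153.34897446 154.42284374]
[254.98445901 181.30983051] [154.37648167 158.68475339]
```

View pics/c10.png

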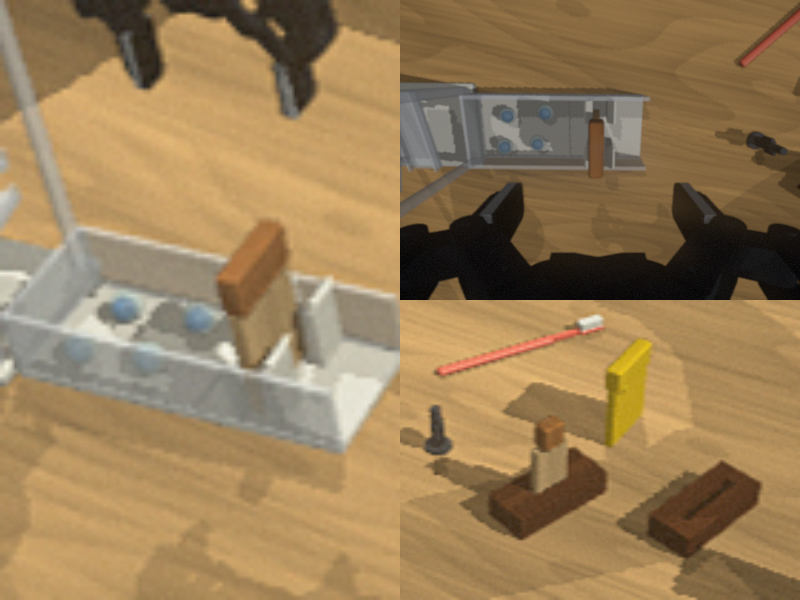

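The gate stands upright between the ribs with its bar centre at about (251,191) in the wrist picture, against a predicted (255,186), so within about 4 mm. The paddle is still in its rest and the fingers are clear, so I'm handing in.

```bash
python3 -c "
from h import *
ctrl.sign_off(); print('ok')"
```

```text
the job is handed in; nothing more can be done
ok
```

The wide gate is standing in the tray slot, released and upright, and I handed the job in at about 12 s of the 37 s allowed. `sign_off()` gives no verdict, so success is judged only from my own checks.

**How it went**
- **First grasp missed.** The fingers shut fully on nothing, just above the grip bar. The fingertips appeared to be about 35 mm behind the reported TCP, which disagrees with the description.
- **Second grasp held.** I went about 35 mm lower and closed again. The opening read 0.18, about 15 mm, which fits the 16 mm bar.
- **Placing.** I lifted the gate straight up, carried it over the paddle, turned it to the slot's direction and lowered it foot first. The final push met 16 N at a TCP height where the foot should be on the 5 mm floor. Then I eased off, opened the fingers and rose straight up.

**Last checks**
- **Position:** the bar is within about 4 mm of where I predicted it from the slot.
- **Paddle:** it is still in its rest in the scene picture.
- **Clearance:** the fingers are open and well above the gate, and the tool force reads about zero.
- **Not measured:** I did not measure the foot height separately. It rests on the touch-down force and the height of the gripper when it stopped.

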